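# Clear the roll spindles into the stock bins

## Robot

A 7-joint arm with a two-finger parallel gripper is mounted at the origin on the work surface. World frame = base frame: x ahead of the robot, y to its left, z up, the work surface at z = 0. Lengths are in mm, angles in rad, forces in N, time in s.
With the tool pointing down it reaches from about 400 to 850 mm from the base axis. Payload 6.9 kg.
Tool frame: the origin (TCP) lies at the very end of the fingers, on their centre line; the grasp point (between the pads) lies 19 mm behind it; z points along the fingers, y is the line along which they close (so a half turn about z gives the same grasp; the last joint's range is limited). The gripper opens to 85 mm and grips with 20 to 120 N. Pads are 22 mm wide; open, the fingers measure 114 mm over their backs; the gripper's body (76 mm by 85 mm) begins 54 mm behind the grasp point. The pads swing forward as they close: fully open they stand 13 mm farther back than shut.
Start: joints at [-1.22, 0.507, -0.238, 1.5, 0.126, 1.149, -0.155], TCP at [151.496, 606.35, 231.275] pointing down, gripper open.
Joint ranges: [-3.08, 3.08], [-0.24, 2.05], [-1.43, 1.35], [0, 2.5], [-1.52, 4.66], [0.17, 1.96], [-2.89, 2.89]. Speed limits (rad/s): [2.39, 2.39, 3.14, 3.14, 3.14, 3.14, 3.14].

## Interface

Orientations are given as a rotation vector (axis times angle).
In Python, from cell import readout, get_image, camera_params, workorder, find_in, regions_of gives the robot as it stands.
- The arm moves only by the tool send_rows, never from a script. Its argument "commands" is a list of rows, each a list of 3 entries, a list of its own where there are three numbers: the turn, a rotation vector about the tool's x, y, z in rad, then the shift along the tool's x, y, z in m, then the finger opening in m, from 0 to 0.0854. In form: [[[rx, ry, rz], [dx, dy, dz], jaw], ...]. A call has 1 to 5 rows; each row is the pose to reach, as a shift and turn from the pose commanded when the call began, along the tool's axes at that moment; what a row does not reach only later rows make up. A row lasts 1/10 s, in which the tool goes at most 50 mm and 8.59 degrees, less where a joint would pass 70% of its speed; a pose out of reach is approached as far as the arm can. A call with a gripper value outside its range is refused whole. The fingers move at their own pace and stop on an object; "force" is the grip in N (left out, the last holds). Time passes only in rows, so rows that repeat a pose let the fingers close. It gives the time, the measured TCP pose, the force, the opening and the grip force at its end, in the units of the state.
- readout.read_state(): the state, without advancing time (a new reading comes with each control period).
- get_image(name): name is "scene" or "top" or "wrist"; returns the picture (384x512x3 uint8, red, green, blue); there is no depth.
- camera_params(name): a dict with "fx", "fy", "cx", "cy" (pixels), "dist" ([k1, k2, p1, p2, k3] as OpenCV has them; the pictures are not rectified), "R" (3x3) and "t" (3): a world point X has camera coordinates R X + t. Camera axes: x right, y down, z forward; pixel columns grow to the right and rows downward; lengths in mm; the calibration is good to about 2 mm. A picture is of the moment at which its call begins: read the wrist's pose just before it. camera_params takes no time and is no camera call; for the wrist camera it gives the pose at the moment of the call.
- workorder.hand_in(): hands the job in; it is judged then, once.
Trained networks look in the newest picture that a camera, given by its name, has taken for a name from the list of things; names that differ only in an ending like _2 or _b are one class to them, and where a whole thing is asked for, a point or a joint stands for the part that bears it (a point fixed in the world has none). Each returns a list of dicts, best first, with "score" (0 to 1); they miss things now and then, are a little off and sometimes report something else, mostly with a low value. They report only what shows in the picture. A call takes as long as a camera call.
- find_in(camera, label): "centre" ([column, row] as shares, 0 to 1, of the picture: columns of its width, rows of its height, amid what is visible of it).
- regions_of(camera, label): "pixels" (384x512 bool, what is visible of it) and "centre" ([column, row] as shares, 0 to 1, of the picture: columns of its width, rows of its height, amid what is visible of it).
The state is a dict: "t": time; "qpos": joint angles; "joint_vel": joint speeds; "effort": joint torques, N m; "tcp_pos": TCP position; "orientation": TCP orientation; "ft_force": force on the tool from outside, world axes, zero at the start; "torque": the same for the moment, N m; "grip_width": finger opening in mm; "grasp_force": force on a finger pad.
Only numpy, scipy, OpenCV 4.12 (cv2) and the standard library are available. Lean on these libraries where they do the work, as an engineer would, in place of code of your own. Each camera call takes 0.05 s, during which the arm holds its last target. There are 200 camera calls.

## Task

Clear the spindle stand: slide everything straight up off its two posts without dragging or tipping the stand, put the empty cardboard core in the grey tub, the brown tape roll in the kraft bin and the white label roll in the white bin. Set each roll down gently, standing on end on the floor of its bin beside the rolls already there, which must stay standing; leave the other things on the bench where they are.

Things in the scene. Friction and masses are not known exactly. Their poses are not given: they have to be found in the camera images.
- stand: spindle stand, loose, about 3 kg: blue steel plate 230 (its x) by 120 mm (its y), 10 mm thick; on its x axis, 55 mm either side of the middle, two upright round steel posts of 20 mm diameter, domed tops 92 mm above the bench. Each carries one roll resting on the plate; an empty core stands on top of the roll on the post at its +x end. Origin: centre of the plate's underside, z up
- tape: brown roll of packing tape, rigid, diameter 62 mm, 50 mm wide, bore 27 mm, 0.1 to 0.21 kg, standing on end on the plate round one of the posts, perhaps with the empty core on top of it; its origin is the centre of its lower end face, z is its winding axis
- label: white roll of blank labels, rigid, diameter 66 mm, 50 mm wide, bore 27 mm, 0.12 to 0.26 kg, standing on end on the plate round the other post, perhaps with the empty core on top of it; its origin is the centre of its lower end face, z is its winding axis
- core: empty cardboard core, light beige: tube of outer diameter 33 mm, bore 27 mm, 50 mm long, 15 g, standing on top of a roll round the same post, its top 18 mm above the post's top; its origin is the centre of its lower end, z is its axis
- bin_tape: kraft-brown cardboard picking bin, fixed, open on top: outside 258 mm (its x) by 128 mm (its y), walls and floor 4 mm, so inside 250 by 120 mm; sides and far (+x) end 80 mm high, near (-x) end 45 mm high, the sides sloping up from it over the first 50 mm. It holds two brown tape rolls already. Origin at the centre of its underside, z up
- bin_label: white cardboard picking bin, fixed, exactly the same size and shape as the kraft one; it holds one white label roll already. Origin at the centre of its underside, z up
- stock_tape: brown tape roll (62 mm diameter, 50 mm wide) standing on end in the kraft bin near its far (+x) end; its origin is the centre of its lower end face, z is its winding axis
- stock_tape_b: brown tape roll of the same size standing on end in the kraft bin near its near (-x) end; between the two is room for one more; its origin is the centre of its lower end face, z is its winding axis
- stock_label: white label roll (66 mm diameter, 50 mm wide) standing on end somewhere along the white bin, with room for another on at least one side of it; its origin is the centre of its lower end face, z is its winding axis
- core_tub: dark grey square plastic tub for empty cores, fixed, open on top, 110 by 110 mm outside, 85 mm high, wall and floor 4 mm; it stands between the spindle stand and the bins, either near the robot or farther out (the scanner takes the other place). Origin at the centre of its underside, z up
- scanner: hand scanner resting in its black stand, loose, 215 mm tall, round foot 96 mm in diameter, its head reaching 65 mm to its -x side; leave alone. Origin at the centre of the foot's underside, z up
- stapler: blue and black stapler lying on the bench beyond the bins, 145 by 36 mm, 50 mm high; leave alone. Origin at the centre of its underside
- knife: orange safety knife lying on the bench, 175 by 30 mm, 20 mm high; leave alone. Origin near the centre of its underside
- tape_gun: red tape gun lying on the bench at the back, about 190 by 200 mm, 58 mm high; leave alone. Origin under the centre of its 90 mm roll

How it is judged (in metres and radians):
At the end, for the whole second after the job is handed in: The brown roll in the kraft bin and the white roll in the white bin, on end (within 0.15 rad), on the floor (within 12 mm), inside the walls; the rolls there before likewise; the core in the grey tub below its rim; the stand upright (within 0.05 rad); all at rest (x of tape in the frame of bin_tape between -0.105 and 0.105 m and y of tape in the frame of bin_tape between -0.045 and 0.045 m and z of tape in the frame of bin_tape between -0.01 and 0.016 m and angle between the z axis of each of tape, stock_tape, stock_tape_b and the z axis of bin_tape, either way round below 0.15 rad and linear speed of each of tape, label, stock_tape, stock_tape_b, stock_label below 0.02 m/s and x of label in the frame of bin_label between -0.105 and 0.105 m and y of label in the frame of bin_label between -0.045 and 0.045 m and z of label in the frame of bin_label between -0.01 and 0.016 m and angle between the z axis of each of label, stock_label and the z axis of bin_label, either way round below 0.15 rad and x of stock_tape in the frame of bin_tape between -0.105 and 0.105 m and y of stock_tape in the frame of bin_tape between -0.045 and 0.045 m and z of stock_tape in the frame of bin_tape between -0.01 and 0.016 m and x of stock_tape_b in the frame of bin_tape between -0.105 and 0.105 m and y of stock_tape_b in the frame of bin_tape between -0.045 and 0.045 m and z of stock_tape_b in the frame of bin_tape between -0.01 and 0.016 m and x of stock_label in the frame of bin_label between -0.105 and 0.105 m and y of stock_label in the frame of bin_label between -0.045 and 0.045 m and z of stock_label in the frame of bin_label between -0.01 and 0.016 m and x of core in the frame of core_tub between -0.055 and 0.055 m and y of core in the frame of core_tub between -0.055 and 0.055 m and z of core in the frame of core_tub between -0.01 and 0.07 m and linear speed of core below 0.05 m/s and angle between stand's own z axis and vertical below 0.05 rad); the robot touches nothing.
It fails at once if the spindle stand is dragged more than 25 mm or tipped more than 6 degrees (distance of stand from where it was at the start of the episode above 0.025 m or angle between stand's own z axis and vertical above 0.105 rad).
It fails at once if the scanner, the stapler, the safety knife or the tape gun is shifted more than 30 mm or the scanner is knocked over (distance of any of scanner, stapler, knife, tape_gun from where it was at the start of the episode above 0.03 m or angle between scanner's own z axis and vertical above 0.3 rad).
It fails at once if a roll that was already in a bin is knocked over (angle between any of stock_tape, stock_tape_b, stock_label's own z axis and vertical above 0.6 rad).
It fails at once if a roll is dropped into its bin (faster than 0.6 m/s in the bin, within 30 mm of its floor) ((x of tape in the frame of bin_tape between -0.125 and 0.125 m and y of tape in the frame of bin_tape between -0.06 and 0.06 m and z of tape in the frame of bin_tape below 0.034 m and linear speed of tape above 0.6 m/s) or (x of label in the frame of bin_label between -0.125 and 0.125 m and y of label in the frame of bin_label between -0.06 and 0.06 m and z of label in the frame of bin_label below 0.034 m and linear speed of label above 0.6 m/s)).
It also fails if it takes over 70 s, if anything falls off the work surface, if the arm or the gripper's body presses on something with over 40 N, if the wrist force passes 120 N, or if a joint passes its speed limit or range.

## Working session

There is one attempt and no reset: what is moved stays moved. The work goes in short steps, Python scripts to look and compute and a tool call to move; the robot and the scene stay as the last step left them, time stands still between calls to the robot, and variables do not carry over. Pictures are saved under pics/ and viewed, at most 10 in all, crops included, and the job is handed in when it is done.

Besides the shell and the picture viewer there is one more tool, called after ">>>" by a JSON object that holds its "op" and its "data". send_rows: Moves the arm, as the interface text tells. Its arguments: {"type":"object","properties":{"commands":{"type":"array"},"force":{"type":"number"}},"required":["commands"]}

```bash
ls; mkdir -p pics; python3 - <<'E'
from cell import *
import cv2,numpy as np
s=readout.read_state();print(s)
ims=[]
for n in ("scene","top"):
    im=get_image(n);cv2.imwrite(f'pics/{n}0.png',cv2.resize(im[:,:,::-1],(800,600)))
    c=camera_params(n);print(n,{k:np.round(np.array(v),3).tolist() for k,v in c.items()})
    for l in ("stand","tape","label","core","bin_tape","bin_label","core_tub","scanner","stapler","knife","tape_gun","stock_tape","stock_label"):
        print(l,[(np.round(d["score"],2),np.round(np.array(d["centre"])*[512,384],1).tolist()) for d in find_in(n,l)][:4])
print({k:np.round(np.array(v),3).tolist() for k,v in camera_params("wrist").items()})
E
```

```text
pics
{'t': 0.0, 'qpos': array([-1.22052928,  0.50832339, -0.23753086,  1.50112861,  0.12570615,
        1.14888781, -0.15480181]), 'joint_vel': array([ 0.00012141, -0.00195915, -0.00140814, -0.00066811,  0.00080916,
       -0.00163126,  0.00018401]), 'effort': array([-4.18659556e-04, -6.20586848e+01, -2.18727864e+00, -2.49653792e+01,
        1.25269202e-02,  1.18256177e-02, -1.73523455e-05]), 'tcp_pos': array([151.41001367, 605.87120462, 230.44030533]), 'orientation': array([-3.83462496e-01, -3.11792042e+00,  2.74504217e-03]), 'ft_force': array([ 0.0534448 , -0.56238513,  0.74983327]), 'torque': array([-0.01525565,  0.02609266,  0.00455796]), 'grasp_force': 0.0, 'grip_width': 85.4108319487523}
scene {'fx': 424.467, 'fy': 424.467, 'cx': 263.327, 'cy': 199.013, 'dist': [-0.055, 0.0, 0.0, 0.0, 0.0], 'R': [[0.831, 0.557, -0.002], [0.311, -0.467, -0.828], [-0.462, 0.687, -0.561]], 't': [-521.013, -125.548, 1299.326]}
stand [(np.float64(0.91), [147.2, 276.2])]
tape [(np.float64(0.95), [130.7, 274.6]), (np.float64(0.25), [160.0, 240.9])]
label [(np.float64(0.91), [158.8, 240.9])]
core [(np.
[... 979 characters left out ...]
0.83), [179.1, 226.7])]
core_tub [(np.float64(0.76), [244.9, 264.1])]
scanner [(np.float64(0.94), [251.7, 167.5]), (np.float64(0.48), [340.5, 241.0])]
stapler [(np.float64(0.76), [171.0, 140.2]), (np.float64(0.64), [245.0, 262.9])]
knife [(np.float64(0.56), [346.7, 155.4])]
tape_gun [(np.float64(0.95), [244.8, 117.5]), (np.float64(0.68), [104.3, 229.9])]
stock_tape [(np.float64(0.74), [103.4, 267.9]), (np.float64(0.61), [117.4, 198.0])]
stock_label [(np.float64(0.93), [176.8, 201.4])]
{'fx': 320.019, 'fy': 320.019, 'cx': 259.485, 'cy': 185.569, 'dist': [-0.002, 0.0, 0.0, 0.0, 0.0], 'R': [[0.242, 0.97, -0.0], [0.917, -0.229, 0.326], [0.316, -0.079, -0.945]], 't': [-625.083, -42.767, 380.139]}
```

View pics/top0.png

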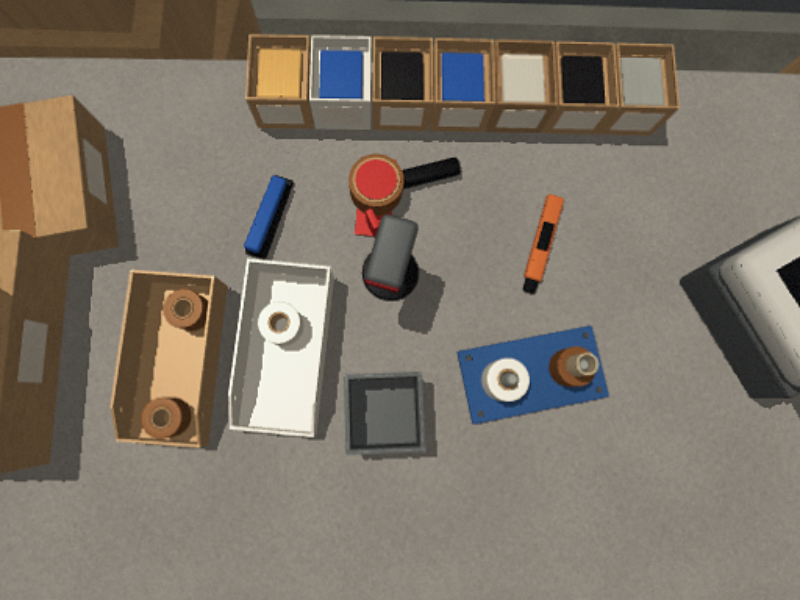

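View pics/scene0.png

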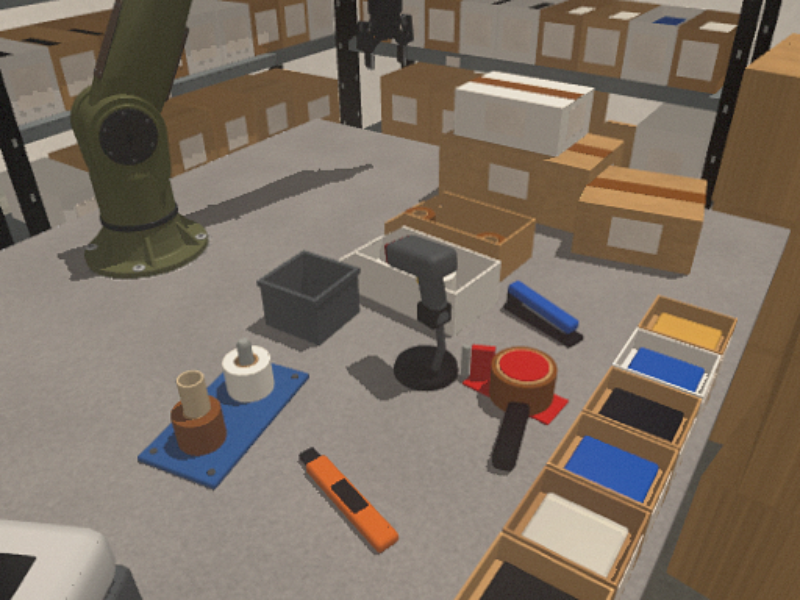

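The top view (800x600 px) shows the core on the brown roll at about (586,363) and the white roll at (506,380). The plate corners are (458,350), (591,327), (608,396) and (472,422). The tub is near the robot with its rim at about (345,374)–(426,454). The white bin's stock roll is at (279,323), and the kraft bin's are at (184,309) and (165,417). The scanner stands farther out at (390,272). The scene view shows the core top at (192,379), the post on the label at (243,350), and the tub rim corners.

```bash
cat > h.py <<'E'
import numpy as np,cv2
from cell import *
from scipy.spatial.transform import Rotation as Ro
def ray(c,px):
    K=np.array([[c['fx'],0,c['cx']],[0,c['fy'],c['cy']],[0,0,1.]])
    u=cv2.undistortPoints(np.array([[px]],float),K,np.array(c['dist'],float))[0,0]
    R=np.array(c['R']);o=-R.T@np.array(c['t']);return o,R.T@np.array([u[0],u[1],1.])
def atz(c,px,z):
    o,d=ray(c,px);return (o+d*(z-o[2])/d[2])
def tri(obs):
    A=np.zeros((3,3));b=np.zeros(3);P=[]
    for c,px in obs:
        o,d=ray(c,px);d=d/np.linalg.norm(d);M=np.eye(3)-np.outer(d,d);A+=M;b+=M@o
    X=np.linalg.solve(A,b)
    r=[np.linalg.norm(np.cross(X-o,d/np.linalg.norm(d))) for o,d in (ray(c,p) for c,p in obs)]
    return X,max(r)
def proj(c,X):
    K=np.array([[c['fx'],0,c['cx']],[0,c['fy'],c['cy']],[0,0,1.]])
    return cv2.projectPoints(np.array([X],float),cv2.Rodrigues(np.array(c['R']))[0],np.array(c['t'],float),K,np.array(c['dist'],float))[0][0,0]
def go(target,yaw=None,s=None):
    """shift in tool axes (m) and rot for target tcp pos (mm), tool y axis direction yaw (rad, world), tool down"""
    s=s or readout.read_state();R=Ro.from_rotvec(s['orientation'])
    d=R.inv().apply(np.array(target)-s['tcp_pos'])/1000
    cur=R.as_matrix()
    if yaw is None: y=cur[:,1]*[1,1,0]; y/=np.linalg.norm(y)
    else:
        y=np.array([np.cos(yaw),np.sin(yaw),0]); 
        if y@cur[:,1]<0:y=-y
    z=np.array([0,0,-1.]);T=np.c_[np.cross(y,z),y,z]
    rv=(R.inv()*Ro.from_matrix(T)).as_rotvec()
    print('tcp',s['tcp_pos'].round(1),'rot',rv.round(4),'shift',d.round(4),'qpos',s['qpos'].round(2),'t',round(s['t'],2))
    return rv,d
E
python3 - <<'E'
from h import *
np.set_printoptions(suppress=True,precision=1)
T=camera_params('top');S=camera_params('scene');k=.64
q=lambda n,x,y,z:print(n,atz(T,(x*k,y*k),z))
for n,a,z in [('plate',[(458,350),(591,327),(608,396),(472,422)],10),('tub',[(345,375),(421,373),(426,452),(348,455)],85),
 ('kraftfar',[(133,271),(214,277)],80),('kraftnear',[(117,440),(200,447)],45),('whitefar',[(247,261),(331,266)],80),('whitenear',[(231,430),(314,436)],45),
 ('lab',[(506,380)],60),('post',[(509,377)],90),('core',[(586,363)],110),('sk',[(184,308),(165,416)],54),('sl',[(279,322)],54),('scan',[(390,272)],0),('gun',[(376,181)],58)]:
    for p in a:q(n,*p,z)
for n,p,r in [('core',(586,363),(193,379)),('post',(509,377),(243,346)),('tubc',(345,375),(303,252)),('tub2',(426,452),(318,292))]:
    print(n,*tri([(T,np.array(p)*k),(S,np.array(r)*k)]))
print(Ro.from_rotvec(readout.read_state()['orientation']).as_matrix())
w=camera_params('wrist');print(-np.array(w['R']).T@w['t'])
E
```

```text
plate [ 531.7 -126.8   10. ]
plate [ 570.9 -348.5   10. ]
plate [ 458.3 -370.5   10. ]
plate [ 416.8 -147.5   10. ]
tub [487.9  52.5  85. ]
tub [491.4 -60.2  85. ]
tub [377.3 -66.9  85. ]
tub [372.9  46.2  85. ]
kraftfar [643.  377.9  80. ]
kraftfar [634.8 254.5  80. ]
kraftnear [389.5 397.   45. ]
kraftnear [379.9 271.4  45. ]
whitefar [660.3 205.6  80. ]
whitefar [653.7  77.   80. ]
whitenear [405.3 225.9  45. ]
whitenear [396.9 100.   45. ]
lab [ 482.2 -192.7   60. ]
post [ 485.8 -190.5   90. ]
core [ 505.8 -300.   110. ]
sk [590.6 305.5  54. ]
sk [425.9 323.8  54. ]
sl [569.9 157.6  54. ]
scan [662.5 -15.7   0. ]
gun [800.3   9.1  58. ]
core [ 507.  -299.4  108. ] 1.6749490515791263
post [ 484.7 -193.8   82.3] 2.0178524802562734
tubc [458.5  21.1 127.3] 40.332939321546334
tub2 [414.4 -37.3  64.8] 49.68425946197964
[[-1.   0.2  0. ]
 [ 0.2  1.  -0. ]
 [-0.  -0.  -1. ]]
[ 70.2 626.7 373.3]
```

>>> {"op": "send_rows", "data": {"commands": [[[0,0,-0.08],[-0.036,-0.034,-0.005],0.0854],[[0,0,-0.165],[-0.072,-0.068,-0.01],0.0854],[[0,0,-0.165],[-0.108,-0.102,-0.015],0.0854],[[0,0,-0.165],[-0.144,-0.136,-0.02],0.0854],[[0,0,-0.165],[-0.18,-0.17,-0.025],0.0854]], "force": 25}}

```text
t: 1.9
tcp_pos: [285.8, 396.0, 256.6]
orientation: [0.125, 3.139, 0.001]
ft_force: [1.0, -0.5, 0.9]
grip_width: 84.9
grasp_force: 0.0
```

>>> {"op": "send_rows", "data": {"commands": [[[0,0,0],[-0.032,-0.033,-0.004],0.0854],[[0,0,0],[-0.064,-0.066,-0.008],0.0854],[[0,0,0],[-0.096,-0.099,-0.012],0.0854],[[0,0,0],[-0.128,-0.132,-0.016],0.0854],[[0,0,0],[-0.158,-0.164,-0.02],0.0854]]}}

```text
t: 2.4
tcp_pos: [430.5, 220.0, 276.8]
orientation: [0.126, 3.138, 0.001]
ft_force: [-0.5, 0.6, 0.2]
grip_width: 85.5
grasp_force: 0.0
```

```bash
python3 - <<'E'
from h import *
import pickle
w=camera_params('wrist');im=get_image('wrist');pickle.dump((w,im),open('w1.pkl','wb'))
cv2.imwrite('pics/w1.png',cv2.resize(im[:,:,::-1],(800,600)))
go((495,-180,230),1.491)
E
```

```text
tcp [435.5 212.9 277.2] rot [-0.0032  0.0043 -0.0093] shift [-0.094  -0.3859  0.0488] qpos [-0.41  0.25 -0.13  1.78  0.04  1.12  0.93] t 2.45
```

View pics/w1.png

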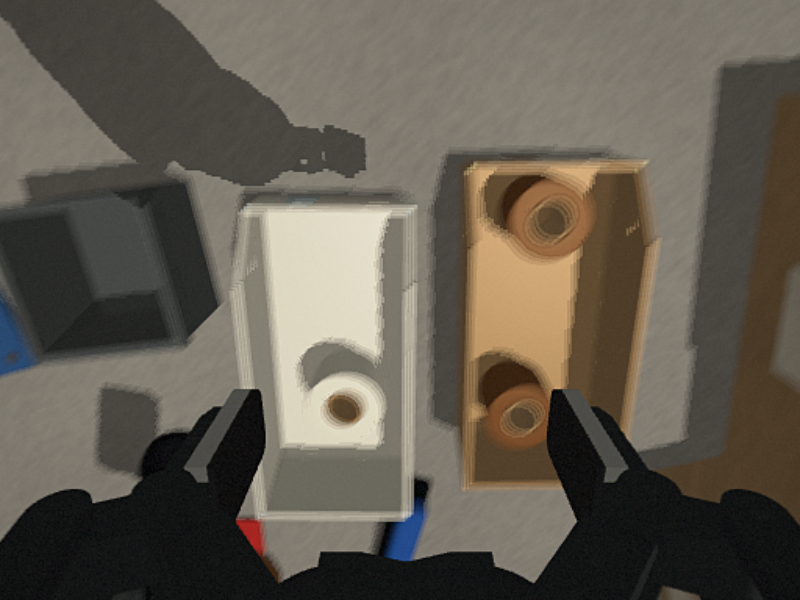

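The wrist view shows the white bin (rim corners about (240,205), (415,207), (262,518), (408,516)) with its stock roll at (345,405). The kraft bin has rolls at (552,215) and (520,415), with a clear gap between them. The tub's rim is at the left, around (188,345). I'll carry on to the stand and triangulate these with the top view.

>>> {"op": "send_rows", "data": {"commands": [[[0,0,0],[-0.012,-0.048,0.005],0.0854],[[0,0,0],[-0.024,-0.096,0.01],0.0854],[[0,0,0],[-0.036,-0.144,0.015],0.0854],[[0,0,0],[-0.048,-0.192,0.02],0.0854],[[0,0,0],[-0.06,-0.24,0.025],0.0854]]}}

```text
t: 2.95
tcp_pos: [470.1, -24.0, 251.4]
orientation: [0.125, 3.138, 0.0]
ft_force: [1.6, 0.3, 0.3]
grip_width: 84.9
grasp_force: 0.0
```

```bash
python3 - <<'E'
from h import *
import pickle
np.set_printoptions(suppress=True,precision=1)
T=camera_params('top');w,_=pickle.load(open('w1.pkl','rb'));k=.64
for n,p,r in [('sl',(279,322),(344,404)),('skn',(165,416),(552,216)),('skf',(184,308),(520,416)),
 ('kfl',(133,271),(628,487)),('kfr',(214,277),(464,488)),('wfl',(247,261),(408,517)),('wfr',(331,266),(262,518)),('tub far left',(345,375),(187,345))]:
    print(n,*tri([(T,np.array(p)*k),(w,np.array(r)*k)]))
for p in [(465,165),(648,163)]: print('kn',atz(w,np.array(p)*k,45))
for p in [(241,207),(416,207)]: print('wn',atz(w,np.array(p)*k,45))
go((450,-240,230),1.491)
E
```

```text
sl [569.8 157.5  53.4] 0.30373900669917836
skn [425.9 330.4  40.9] 1.8808137884862188
skf [589.9 303.7  58.4] 0.32951259374278224
kfl [641.  378.5  89.7] 4.370513924704211
kfr [632.8 251.5  89.5] 0.20802131450693076
wfl [658.2 203.7  89.5] 0.32488011177693366
wfr [654.7  78.7  82.3] 2.3448057363839925
tub far left [489.5  53.6  86. ] 2.07976891203441
kn [383.1 267.3  45. ]
kn [392.2 400.2  45. ]
wn [400.4  99.1  45. ]
wn [410.8 229.6  45. ]
tcp [470.1 -24.  251.4] rot [0. 0. 0.] shift [ 0.  -0.2  0. ] qpos [-0.   0.2  0.   1.9 -0.   1.   1.5] t 2.95
```

>>> {"op": "send_rows", "data": {"commands": [[[0,0,0],[-0.005,-0.05,0.006],0.0854],[[0,0,0],[-0.01,-0.1,0.012],0.0854],[[0,0,0],[-0.015,-0.15,0.018],0.0854],[[0,0,0],[-0.017,-0.195,0.024],0.0854],[[0,0,0],[-0.017,-0.216,0.03],0.0854]]}}

```text
t: 3.45
tcp_pos: [468.8, -243.9, 221.1]
orientation: [0.133, 3.139, -0.004]
ft_force: [0.4, 0.2, -0.0]
grip_width: 85.4
grasp_force: 0.0
```

>>> {"op": "send_rows", "data": {"commands": [[[0,0,0],[0,0,0],0.0854],[[0,0,0],[0,0,0],0.0854]]}}

```text
t: 3.65
tcp_pos: [469.7, -238.6, 221.1]
orientation: [-0.127, -3.139, -0.001]
ft_force: [-0.4, 1.0, 0.3]
grip_width: 85.4
grasp_force: 0.0
```

```bash
python3 - <<'E'
from h import *
import pickle
np.set_printoptions(suppress=True,precision=1)
print(readout.read_state()['joint_vel'].round(3))
w=camera_params('wrist');im=get_image('wrist');pickle.dump((w,im),open('w2.pkl','wb'))
cv2.imwrite('pics/w2.png',cv2.resize(im[:,:,::-1],(800,600)))
for n,X in [('core',(506,-300,110)),('post',(485,-192,92)),('lab',(484,-192,60))]: print(n,proj(w,X)/.64)
go((506,-300,120),1.491)
E
```

```text
[-0. -0. -0.  0. -0.  0.  0.]
core [301.1 353.6]
post [488.2 293.1]
lab [480.2 274.9]
tcp [ 470.1 -237.8  221.3] rot [0. 0. 0.] shift [-0.  -0.1  0.1] qpos [ 0.4  0.4  0.1  1.8 -0.   1.   2. ] t 3.7
```

View pics/w2.png

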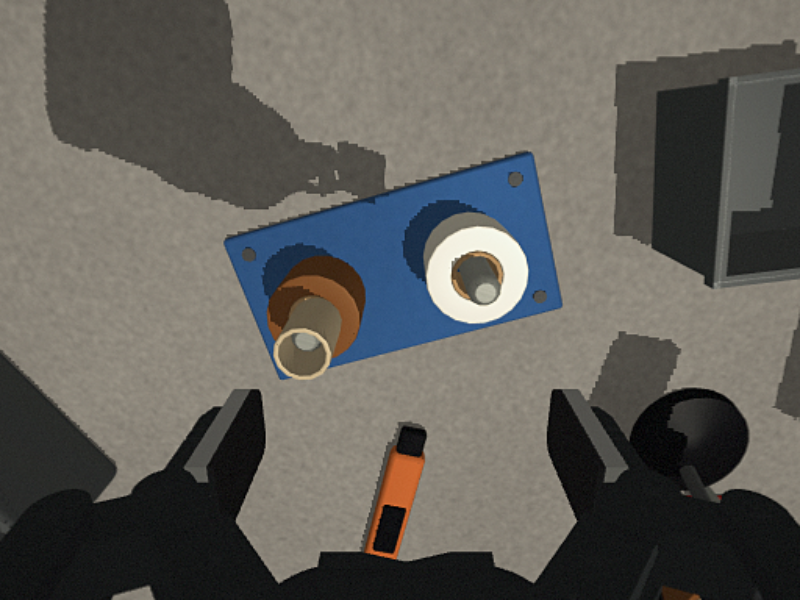

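The wrist view shows the core's rim centred at (302,353), where I predicted (301,354). The label face is at (477,274) and its post dome at (486,291). The plate corners are (225,240), (531,152), (562,306) and (281,379).

```bash
python3 - <<'E'
from h import *
import pickle
T=camera_params('top');w,_=pickle.load(open('w2.pkl','rb'));k=.64
c=np.array([atz(w,np.array(p)*k,10) for p in [(531,152),(225,240),(281,379),(562,306)]])
m=c.mean(0);ax=(c[1]+c[2]-c[0]-c[3])/2;print(c.round(1).tolist(),m.round(1),np.linalg.norm(ax));ax/=np.linalg.norm(ax)
print('posts',(m+55*ax).round(1),(m-55*ax).round(1))
for n,p,r in [('core',(586,363),(302,353)),('post',(509,377),(486,292)),('lab',(506,380),(477,274)),]:
    X,e=tri([(T,np.array(p)*k),(w,np.array(r)*k)]);print(n,X.round(1),e.round(1))
for z,p in [(110,(302,353)),(60,(477,274)),(90,(486,292))]:print(atz(w,np.array(p)*k,z).round(1))
go((506,-300,130),1.491);print(go((506,-300,82),1.491))
E
```

```text
[[415.1, -148.1, 10.0], [459.0, -368.3, 10.0], [574.2, -346.1, 10.0], [529.7, -124.6, 10.0]] [ 494.5 -246.8   10. ] 225.26873909078023
posts [ 505.3 -300.7   10. ] [ 483.7 -192.8   10. ]
core [ 505.8 -299.7  110. ] 0.3
post [ 486.3 -191.9   85.2] 0.5
lab [ 482.8 -193.4   59.3] 0.8
[ 505.7 -299.4  110. ]
[ 483.3 -194.    60. ]
[ 485.  -192.9   90. ]
tcp [ 470.1 -237.8  221.3] rot [0.0008 0.0001 0.001 ] shift [-0.0407 -0.0593  0.0913] qpos [ 0.36  0.36  0.09  1.78 -0.04  1.01  1.96] t 3.7
tcp [ 470.1 -237.8  221.3] rot [0.0008 0.0001 0.001 ] shift [-0.0407 -0.0593  0.1393] qpos [ 0.36  0.36  0.09  1.78 -0.04  1.01  1.96] t 3.7
(array([7.85232541e-04, 6.97517756e-05, 9.73719202e-04]), array([-0.04070425, -0.0593024 ,  0.13930615]))
```

>>> {"op": "send_rows", "data": {"commands": [[[0,0,0],[-0.02,-0.03,0.03],0.0854],[[0,0,0],[-0.0405,-0.059,0.06],0.0854],[[0,0,0],[-0.0405,-0.059,0.09],0.0854],[[0,0,0],[-0.0405,-0.059,0.115],0.0854],[[0,0,0],[-0.0405,-0.059,0.139],0.0854]]}}

```text
t: 4.2
tcp_pos: [506.3, -299.0, 81.3]
orientation: [0.121, 3.139, 0.002]
ft_force: [0.1, 0.4, -0.2]
grip_width: 85.7
grasp_force: 0.0
```

>>> {"op": "send_rows", "data": {"commands": [[[0,0,0],[0,0,0],0.0854],[[0,0,0],[0,0,0],0.028],[[0,0,0],[0,0,0],0.028],[[0,0,0],[0,0,0],0.028],[[0,0,0],[0,0,0],0.028]], "force": 20}}

```text
t: 4.7
tcp_pos: [506.1, -301.3, 83.7]
orientation: [0.125, 3.137, -0.002]
ft_force: [-1.3, 0.8, 5.9]
grip_width: 32.8
grasp_force: 19.4
```

>>> {"op": "send_rows", "data": {"commands": [[[0,0,0],[0,0,0],0.028],[[0,0,0],[0,0,0],0.028],[[0,0,0],[0,0,0],0.028]], "force": 20}}

```text
t: 5.0
tcp_pos: [506.1, -301.3, 83.7]
orientation: [0.125, 3.137, -0.001]
ft_force: [-0.5, 0.7, 6.8]
grip_width: 32.9
grasp_force: 19.5
```

>>> {"op": "send_rows", "data": {"commands": [[[0,0,0],[0,0,-0.02],0.028],[[0,0,0],[0,0,-0.045],0.028],[[0,0,0],[0,0,-0.08],0.028],[[0,0,0],[0.008,0.02,-0.11],0.028],[[0,0,0],[0.022,0.065,-0.11],0.028]]}}

```text
t: 5.5
tcp_pos: [490.4, -238.7, 196.5]
orientation: [0.134, 3.131, -0.008]
ft_force: [0.1, 0.6, 0.1]
grip_width: 32.8
grasp_force: 20.0
```

>>> {"op": "send_rows", "data": {"commands": [[[0,0,0],[0.016,0.047,0],0.028],[[0,0,0],[0.032,0.094,0],0.028],[[0,0,0],[0.048,0.141,0],0.028],[[0,0,0],[0.064,0.188,0],0.028],[[0,0,0],[0.075,0.22,0.005],0.028]]}}

```text
t: 6.0
tcp_pos: [430.6, -6.1, 188.2]
orientation: [0.122, 3.138, 0.002]
ft_force: [0.7, 0.6, -0.6]
grip_width: 32.9
grasp_force: 20.0
```

>>> {"op": "send_rows", "data": {"commands": [[[0,0,0],[0,0,0.0],0.028],[[0,0,0],[0,0,0.03],0.028],[[0,0,0],[0,0,0.06],0.028]]}}

```text
t: 6.3
tcp_pos: [432.6, -9.6, 127.7]
orientation: [0.125, 3.135, -0.0]
ft_force: [0.8, -0.6, -1.6]
grip_width: 33.0
grasp_force: 20.0
```

```bash
python3 - <<'E'
from h import *
for n in('scene','top'):
    im=get_image(n);cv2.imwrite(f'pics/{n}1.png',im[:,:,::-1])
im=cv2.imread('pics/scene1.png')[130:330,60:360];cv2.imwrite('pics/c1.png',cv2.resize(im,None,fx=2.6,fy=2.6))
go((432.4,-7.1,60),1.491);print(readout.read_state()['ft_force'])
E
```

```text
tcp [429.7  -9.9 125.2] rot [-0.0009 -0.005  -0.0006] shift [-0.0028  0.003   0.0652] qpos [-0.06  0.35  0.03  2.14 -0.02  0.66  1.47] t 6.4
[ 0.08306596 -0.27154233 -0.03548762]
```

View pics/c1.png

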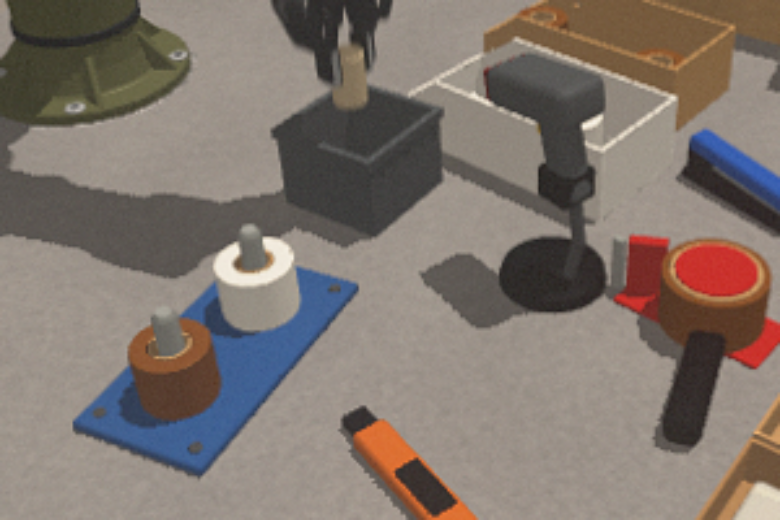

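The crop shows the core held upright over the tub at (350,75), and both rolls still on their posts. I'll lower it and release.

>>> {"op": "send_rows", "data": {"commands": [[[0,0,0],[-0.002,0.003,0.03],0.028],[[0,0,0],[-0.002,0.003,0.06],0.028],[[0,0,0],[-0.002,0.003,0.085],0.028],[[0,0,0],[-0.002,0.003,0.085],0.028],[[0,0,0],[-0.002,0.003,0.085],0.055]]}}

```text
t: 6.9
tcp_pos: [434.2, -6.8, 43.2]
orientation: [0.127, 3.139, -0.0]
ft_force: [0.6, -0.2, 0.0]
grip_width: 46.3
grasp_force: 0.0
```

>>> {"op": "send_rows", "data": {"commands": [[[0,0,0],[0,0,0],0.055],[[0,0,0],[0,0,-0.03],0.055],[[0,0,0],[0,0,-0.07],0.055],[[0,0,0],[0,0,-0.11],0.0854],[[0,0,0],[0,0,-0.14],0.0854]]}}

```text
t: 7.4
tcp_pos: [434.3, -6.5, 186.4]
orientation: [0.126, 3.135, 0.0]
ft_force: [0.4, -0.4, 0.1]
grip_width: 81.5
grasp_force: 0.0
```

```bash
python3 - <<'E'
from h import *
for c in('scene','top','wrist'):
    im=get_image(c);cv2.imwrite(f'pics/{c}2.png',im[:,:,::-1])
    print(c,[(d['score'],(np.array(d['centre'])*[512,384]).round(1)) for d in find_in(c,'core')])
T=camera_params('top');print(proj(T,(432,-7,30)))
go((505.5,-300,150),1.491);go((505.5,-300,25),1.491)
E
```

```text
scene [(0.46, array([199.5, 190.2]))]
top [(0.23, array([103.5, 267. ]))]
wrist [(0.62, array([260. , 171.9]))]
[245.97064405 263.99383061]
tcp [433.1  -6.4 182.2] rot [-0.     -0.0004 -0.    ] shift [-0.0956 -0.2869  0.0322] qpos [-0.07  0.27  0.03  2.05 -0.01  0.82  1.46] t 7.7
tcp [433.1  -6.4 182.2] rot [-0.     -0.0004 -0.    ] shift [-0.0956 -0.2869  0.1572] qpos [-0.07  0.27  0.03  2.05 -0.01  0.82  1.46] t 7.7
```

>>> {"op": "send_rows", "data": {"commands": [[[0,0,0],[-0.015,-0.045,0],0.0854],[[0,0,0],[-0.03,-0.09,0],0.0854],[[0,0,0],[-0.045,-0.135,0],0.0854],[[0,0,0],[-0.06,-0.18,0],0.0854],[[0,0,0],[-0.075,-0.225,0],0.0854]]}}

```text
t: 8.2
tcp_pos: [490.0, -238.2, 181.0]
orientation: [-0.125, -3.137, -0.001]
ft_force: [1.4, 0.4, 0.7]
grip_width: 85.0
grasp_force: 0.0
```

>>> {"op": "send_rows", "data": {"commands": [[[0,0,0],[-0.0155,-0.045,0.015],0.0854],[[0,0,0],[-0.0206,-0.062,0.032],0.0854],[[0,0,0],[-0.0206,-0.062,0.045],0.0854],[[0,0,0],[-0.0206,-0.062,0.06],0.0854],[[0,0,0],[-0.0206,-0.062,0.06],0.0854]]}}

```text
t: 8.7
tcp_pos: [504.4, -297.8, 119.3]
orientation: [-0.124, -3.134, -0.005]
ft_force: [0.6, -0.1, 0.6]
grip_width: 85.1
grasp_force: 0.0
```

```bash
python3 - <<'E'
from h import *
w=camera_params('wrist');im=get_image('wrist');cv2.imwrite('pics/w3.png',cv2.resize(im[:,:,::-1],(640,480)))
print(readout.read_state()['joint_vel'].round(3))
print(proj(w,(505.5,-300.4,60))*1.25,proj(w,(505.5,-300.4,92))*1.25)
go((505.5,-300,25),1.491)
E
```

```text
[-0.003 -0.029  0.007 -0.031  0.     0.013 -0.   ]
[319.22962564 259.79114702] [318.62345156 286.14353918]
tcp [ 505.2 -298.2  120.7] rot [ 0.0022 -0.0036  0.0012] shift [-0.0008 -0.002   0.0957] qpos [ 0.43  0.56  0.09  1.75 -0.07  0.84  2.05] t 8.75
```

View pics/w3.png

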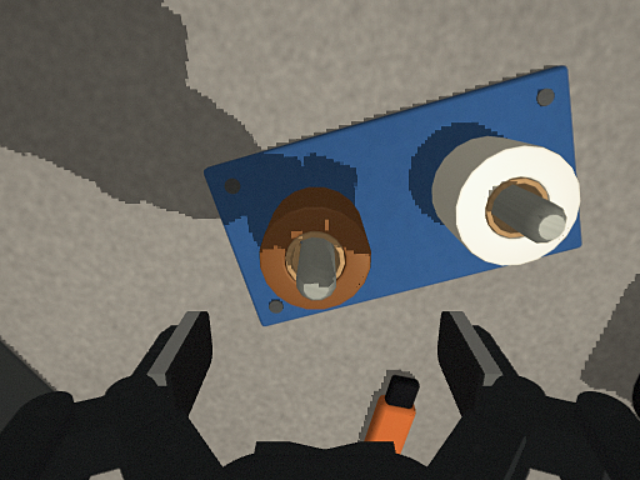

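The wrist view shows the brown roll's face centred at about (315,254) and its post dome at (318,288), so the post is where I expected it and the roll sits about 2 mm off centre. I'll descend and grip.

>>> {"op": "send_rows", "data": {"commands": [[[0,0,0],[0,-0.002,0.03],0.0854],[[0,0,0],[0,-0.002,0.055],0.0854],[[0,0,0],[0,-0.002,0.08],0.0854],[[0,0,0],[0,-0.002,0.095],0.0854],[[0,0,0],[0,-0.002,0.095],0.0854]]}}

```text
t: 9.25
tcp_pos: [505.2, -300.5, 26.0]
orientation: [-0.123, -3.136, -0.003]
ft_force: [0.2, 0.6, 0.6]
grip_width: 85.4
grasp_force: 0.0
```

>>> {"op": "send_rows", "data": {"commands": [[[0,0,0],[0,0,0],0.07],[[0,0,0],[0,0,0],0.06],[[0,0,0],[0,0,0],0.056],[[0,0,0],[0,0,0],0.056],[[0,0,0],[0,0,0],0.056]], "force": 35}}

```text
t: 9.75
tcp_pos: [506.9, -302.2, 29.1]
orientation: [0.125, 3.137, -0.001]
ft_force: [-1.5, 2.3, 6.5]
grip_width: 61.2
grasp_force: 38.6
```

>>> {"op": "send_rows", "data": {"commands": [[[0,0,0],[0,0,-0.01],0.056],[[0,0,0],[0,0,-0.03],0.056],[[0,0,0],[0,0,-0.055],0.056],[[0,0,0],[0,0,-0.085],0.056],[[0,0,0],[0,0,-0.12],0.056]]}}

```text
t: 10.25
tcp_pos: [505.3, -301.8, 148.8]
orientation: [-0.126, -3.138, -0.0]
ft_force: [0.5, -0.3, -2.2]
grip_width: 61.1
grasp_force: 38.4
```

>>> {"op": "send_rows", "data": {"commands": [[[0,0,0],[0,0,-0.015],0.056],[[0,0,0],[0,0,-0.025],0.056]]}}

```text
t: 10.45
tcp_pos: [506.4, -302.5, 175.0]
orientation: [0.126, 3.136, -0.002]
ft_force: [-0.4, 1.1, -0.2]
grip_width: 61.4
grasp_force: 38.4
```

```bash
python3 - <<'E'
from h import *
s=readout.read_state();print(s['grip_width'],s['ft_force'])
im=get_image('scene');cv2.imwrite('pics/s3.png',cv2.resize(im[130:330,60:360,::-1],None,fx=2.6,fy=2.6))
go((510,322,170),1.491)
E
```

```text
61.363714196682295 [-0.43155357  1.07444101 -0.17541039]
tcp [ 506.7 -302.6  175.6] rot [-0.0017  0.0036 -0.0003] shift [0.0466 0.6229 0.0044] qpos [ 0.43  0.5   0.1   1.68 -0.06  0.96  2.04] t 10.5
```

View pics/s3.png

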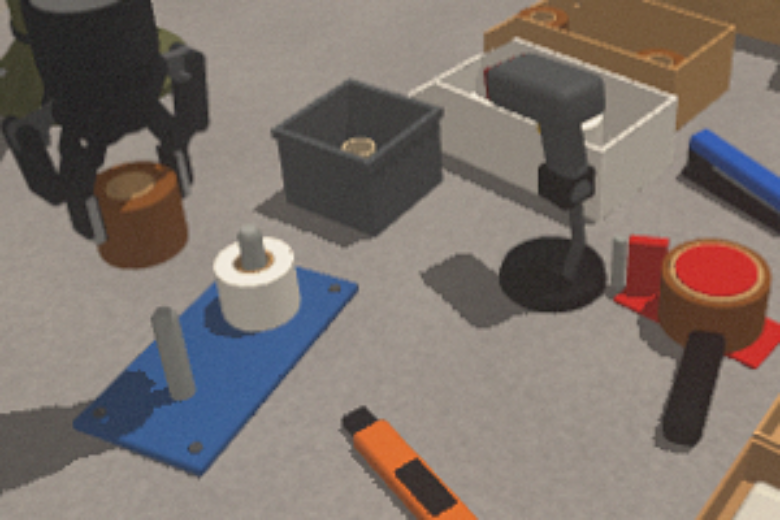

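The crop shows the tape roll held clear of its post at (140,215), the core standing in the tub at (358,147), and the stand unmoved. I'll carry it to the kraft bin.

>>> {"op": "send_rows", "data": {"commands": [[[0,0,0],[0.003,0.04,0],0.056],[[0,0,0],[0.0066,0.087,0],0.056],[[0,0,0],[0.01,0.134,0],0.056],[[0,0,0],[0.0138,0.181,0],0.056],[[0,0,0],[0.0174,0.228,0],0.056]]}}

```text
t: 11.0
tcp_pos: [505.9, -71.6, 171.7]
orientation: [-0.126, -3.138, -0.0]
ft_force: [1.0, 1.0, -0.5]
grip_width: 61.4
grasp_force: 38.5
```

>>> {"op": "send_rows", "data": {"commands": [[[0,0,0],[0.0036,0.047,0],0.056],[[0,0,0],[0.0072,0.094,0],0.056],[[0,0,0],[0.0108,0.141,0],0.056],[[0,0,0],[0.0144,0.188,0],0.056],[[0,0,0],[0.018,0.235,0],0.056]]}}

```text
t: 11.5
tcp_pos: [506.8, 164.0, 171.7]
orientation: [-0.125, -3.138, 0.001]
ft_force: [0.7, 0.1, -1.0]
grip_width: 61.2
grasp_force: 38.5
```

>>> {"op": "send_rows", "data": {"commands": [[[0,0,0],[0.0036,0.045,0],0.056],[[0,0,0],[0.0072,0.09,0],0.056],[[0,0,0],[0.0108,0.13,0],0.056],[[0,0,0],[0.0123,0.159,0],0.056],[[0,0,0],[0.0123,0.161,0],0.056]]}}

```text
t: 12.0
tcp_pos: [506.1, 329.1, 171.0]
orientation: [-0.115, -3.137, -0.003]
ft_force: [-1.6, -0.2, -1.9]
grip_width: 61.1
grasp_force: 38.6
```

>>> {"op": "send_rows", "data": {"commands": [[[0,0,0],[0,0,0.02],0.056],[[0,0,0],[0,0,0.03],0.056],[[0,0,0],[0,0,0.03],0.056]]}}

```text
t: 12.3
tcp_pos: [507.0, 322.1, 140.2]
orientation: [-0.127, -3.136, 0.005]
ft_force: [0.1, 0.1, -0.8]
grip_width: 61.0
grasp_force: 38.6
```

```bash
python3 - <<'E'
from h import *
w=camera_params('wrist');im=get_image('wrist');cv2.imwrite('pics/w4.png',cv2.resize(im[:,:,::-1],(640,480)))
s=readout.read_state();print(s['grip_width'],s['joint_vel'].round(3))
go((509,324,24),1.491)
E
```

```text
61.10865273982733 [-0.    -0.018 -0.001 -0.028  0.     0.006 -0.001]
tcp [507.7 322.5 141.4] rot [-0.0019 -0.0018 -0.001 ] shift [-0.0014  0.0018  0.1174] qpos [-0.62  0.55  0.03  1.69 -0.02  0.91  0.9 ] t 12.35
```

View pics/w4.png

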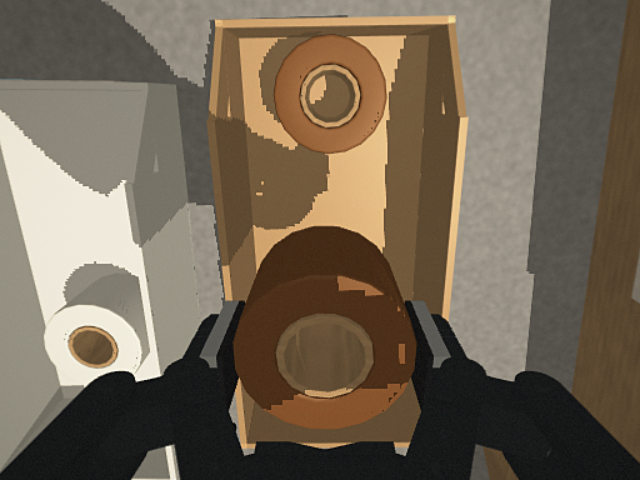

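The wrist view shows the held roll level at (324,350) over the middle of the kraft bin, with the near stock roll at (330,95) well clear. I'll lower it slowly.

>>> {"op": "send_rows", "data": {"commands": [[[0,0,0],[-0.001,0.0015,0.02],0.056],[[0,0,0],[-0.001,0.0015,0.045],0.056],[[0,0,0],[-0.001,0.0015,0.07],0.056],[[0,0,0],[-0.001,0.0015,0.09],0.056],[[0,0,0],[-0.001,0.0015,0.1],0.056]]}}

```text
t: 12.85
tcp_pos: [509.0, 324.4, 41.3]
orientation: [-0.126, -3.138, 0.002]
ft_force: [0.0, -0.0, -0.7]
grip_width: 61.1
grasp_force: 38.6
```

>>> {"op": "send_rows", "data": {"commands": [[[0,0,0],[0,0,0.005],0.056],[[0,0,0],[0,0,0.01],0.056],[[0,0,0],[0,0,0.014],0.056],[[0,0,0],[0,0,0.016],0.056],[[0,0,0],[0,0,0.016],0.056]]}}

```text
t: 13.35
tcp_pos: [510.6, 325.8, 29.6]
orientation: [0.126, 3.136, 0.003]
ft_force: [-2.2, -0.6, 17.7]
grip_width: 61.4
grasp_force: 42.7
```

```bash
python3 - <<'E'
from h import *
s=readout.read_state();print(s['tcp_pos'],s['ft_force'],s['torque'],s['grip_width'])
a=get_image('scene')[60:200,200:380,::-1];b=get_image('wrist')[:,:,::-1]
cv2.imwrite('pics/s5.png',np.hstack([cv2.resize(a,(400,311)),cv2.resize(b,(400,311))]))
S=camera_params('scene');
for z in(4,54,60):print(z,(proj(S,(509,324,z))-[200,60])*2.22)
E
```

```text
[510.5664422  325.82862565  29.63615383] [-2.23396345 -0.57428413 17.74415559] [-1.0913318   0.51116451 -0.18818229] 61.3742956544602
4 [200.82376542 219.29317088]
54 [202.07002371 186.33637142]
60 [202.22267234 182.28562084]
```

View pics/s5.png

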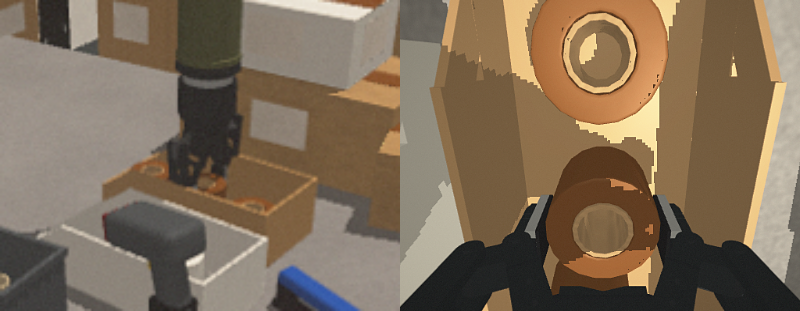

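The left crop shows the roll in the kraft bin at (207,185). The moment of −1.09 N·m with 17.7 N puts the contact about 58 mm to the −y side, so a finger knuckle is resting on the bin wall, not the roll on the floor. I'll raise it, turn 45° and lower again.

>>> {"op": "send_rows", "data": {"commands": [[[0,0,0],[0,0,-0.015],0.056],[[0,0,0],[0,0,-0.035],0.056],[[0,0,0.1],[0,0,-0.06],0.056],[[0,0,0.24],[0,0,-0.06],0.056],[[0,0,0.38],[0,0,-0.06],0.056]]}}

```text
t: 13.95
tcp_pos: [510.2, 325.7, 88.3]
orientation: [0.724, 3.055, 0.005]
ft_force: [-0.1, -0.9, -1.2]
grip_width: 61.0
grasp_force: 38.7
```

>>> {"op": "send_rows", "data": {"commands": [[[0,0,0.14],[0,0,0],0.056],[[0,0,0.28],[0,0,0],0.056],[[0,0,0.4],[0,0,0],0.056],[[0,0,0.4],[0,0,0],0.056],[[0,0,0.4],[0,0,0],0.056]]}}

```text
t: 14.45
tcp_pos: [509.3, 325.5, 86.7]
orientation: [1.304, 2.858, 0.001]
ft_force: [0.2, 0.1, -1.1]
grip_width: 61.2
grasp_force: 38.7
```

```bash
python3 - <<'E'
from h import *
w=camera_params('wrist');im=get_image('wrist');cv2.imwrite('pics/w6.png',cv2.resize(im[:,:,::-1],(640,480)))
s=readout.read_state();print(s['grip_width'],s['ft_force'],s['torque'],s['joint_vel'].round(2))
go((510,324.5,24),.714)
E
```

```text
60.91157347097129 [-0.08960254  0.4458348  -0.49307903] [-0.00416834 -0.04497155 -0.02931577] [ 0.    0.   -0.    0.   -0.   -0.   -0.01]
tcp [509.4 325.4  86.7] rot [0.0007 0.     0.0006] shift [-0.0011 -0.0002  0.0627] qpos [-0.76  0.63  0.25  1.74 -0.21  0.79  0.3 ] t 14.5
```

View pics/w6.png

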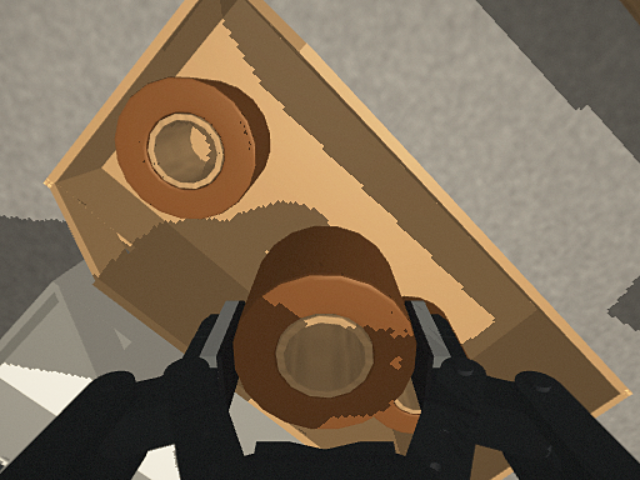

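The wrist view shows the gripper turned 45°, the roll level at (324,350), and the knuckles now lying diagonally inside the walls. The near stock roll at (192,147) is clear.

>>> {"op": "send_rows", "data": {"commands": [[[0,0,0],[-0.001,0,0.015],0.056],[[0,0,0],[-0.001,0,0.03],0.056],[[0,0,0],[-0.001,0,0.045],0.056],[[0,0,0],[-0.001,0,0.053],0.056],[[0,0,0],[-0.001,0,0.055],0.056]]}}

```text
t: 15.0
tcp_pos: [509.5, 324.1, 30.5]
orientation: [-1.307, -2.856, 0.002]
ft_force: [0.5, -0.5, -1.4]
grip_width: 61.3
grasp_force: 38.7
```

>>> {"op": "send_rows", "data": {"commands": [[[0,0,0],[0,0,0.003],0.056],[[0,0,0],[0,0,0.006],0.056],[[0,0,0],[0,0,0.008],0.056],[[0,0,0],[0,0,0.008],0.056]]}}

```text
t: 15.4
tcp_pos: [509.9, 324.4, 23.3]
orientation: [-1.309, -2.856, -0.0]
ft_force: [0.5, 0.1, -1.7]
grip_width: 61.4
grasp_force: 38.7
```

```bash
python3 - <<'E'
from h import *
s=readout.read_state();print(s['tcp_pos'],s['ft_force'],s['torque'],s['grip_width'])
E
```

```text
[509.89055883 324.44960019  23.29156594] [ 0.53810806  0.14631019 -1.71904325] [ 0.00222537 -0.03799674 -0.0223419 ] 61.365598836134204
```

No contact yet, and no force. I'll lower further in small steps.

>>> {"op": "send_rows", "data": {"commands": [[[0,0,0],[0,0,0.001],0.056],[[0,0,0],[0,0,0.002],0.056],[[0,0,0],[0,0,0.003],0.056],[[0,0,0],[0,0,0.003],0.056]]}}

```text
t: 15.8
tcp_pos: [510.0, 324.6, 23.0]
orientation: [1.309, 2.856, 0.003]
ft_force: [-6.6, -3.0, 22.6]
grip_width: 60.8
grasp_force: 40.6
```

```bash
python3 - <<'E'
from h import *
s=readout.read_state();print(s['tcp_pos'],s['ft_force'],s['torque'],s['grip_width'])
E
```

```text
[510.02481843 324.57629435  22.99405055] [-6.5559556  -3.0218305  22.60322802] [-0.75332829  1.50380061 -0.00518822] 60.79992061116287
```

Floor contact is centred, at TCP z 23.0 as predicted. I'll relax a little, release and rise.

>>> {"op": "send_rows", "data": {"commands": [[[0,0,0],[0,0,-0.0015],0.056],[[0,0,0],[0,0,-0.0015],0.066],[[0,0,0],[0,0,-0.0015],0.074],[[0,0,0],[0,0,-0.0015],0.074],[[0,0,0],[0,0,-0.0015],0.074]]}}

```text
t: 16.3
tcp_pos: [510.0, 324.9, 21.7]
orientation: [-1.309, -2.856, -0.001]
ft_force: [-0.6, 2.8, 1.2]
grip_width: 74.5
grasp_force: 0.0
```

>>> {"op": "send_rows", "data": {"commands": [[[0,0,0],[0,0,-0.02],0.074],[[0,0,0],[0,0,-0.045],0.074],[[0,0,0],[0,0,-0.08],0.074],[[0,0,0],[0,0,-0.12],0.074],[[0,0,0],[0,0,-0.16],0.074]]}}

```text
t: 16.8
tcp_pos: [509.5, 323.7, 182.8]
orientation: [-1.31, -2.855, 0.003]
ft_force: [-0.4, 1.7, 0.2]
grip_width: 74.0
grasp_force: 0.0
```

```bash
python3 - <<'E'
from h import *
w=camera_params('wrist');im=get_image('wrist');t=get_image('top')
cv2.imwrite('pics/w7.png',np.hstack([cv2.resize(im[:,:,::-1],(400,300)),cv2.resize(t[150:300,50:250,::-1],(400,300))]))
go((483.5,-193,180),1.491)
E
```

```text
tcp [512.7 325.1 187.3] rot [ 0.0077  0.005  -0.7807] shift [-0.3738 -0.36    0.0047] qpos [-0.79  0.52  0.29  1.63 -0.17  1.01  0.27] t 16.9
```

View pics/w7.png

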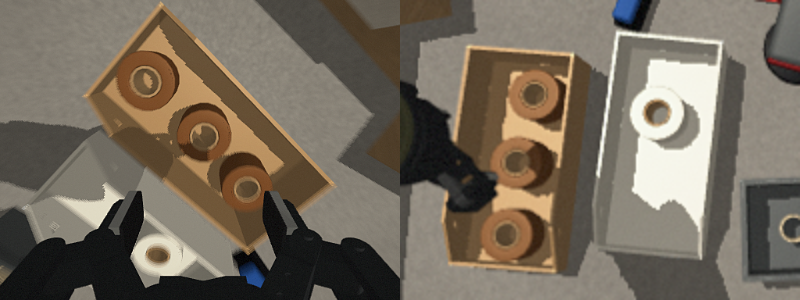

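The wrist and top crops show three brown rolls standing in the kraft bin, with the new one in the middle at (203,135) and (520,162), and the core in the tub. Next is the label roll, keeping this 45° yaw.

>>> {"op": "send_rows", "data": {"commands": [[[0,0,0],[-0.034,-0.0327,0],0.0854],[[0,0,0],[-0.068,-0.0654,0],0.0854],[[0,0,0],[-0.102,-0.0981,0],0.0854],[[0,0,0],[-0.136,-0.1308,0],0.0854],[[0,0,0],[-0.17,-0.1635,0],0.0854]]}}

```text
t: 17.4
tcp_pos: [496.1, 86.8, 181.2]
orientation: [-1.309, -2.855, 0.002]
ft_force: [0.5, -0.5, -1.0]
grip_width: 85.3
grasp_force: 0.0
```

>>> {"op": "send_rows", "data": {"commands": [[[0,0,0],[-0.034,-0.0327,0],0.0854],[[0,0,0],[-0.068,-0.0654,0],0.0854],[[0,0,0],[-0.102,-0.0981,0],0.0854],[[0,0,0],[-0.136,-0.1308,0],0.0854],[[0,0,0],[-0.165,-0.159,0],0.0854]]}}

```text
t: 17.9
tcp_pos: [483.1, -142.6, 181.3]
orientation: [-1.311, -2.854, 0.001]
ft_force: [0.9, 1.0, -0.1]
grip_width: 85.3
grasp_force: 0.0
```

```bash
python3 - <<'E'
from h import *
go((484,-193,130),.714)
E
```

```text
tcp [ 483.1 -142.6  181.3] rot [-0.0011 -0.0002 -0.0044] shift [-0.0388 -0.0321  0.0513] qpos [-0.01  0.39  0.36  1.89 -0.17  0.89  1.13] t 17.9
```

>>> {"op": "send_rows", "data": {"commands": [[[0,0,0],[-0.017,-0.016,0.015],0.0854],[[0,0,0],[-0.034,-0.031,0.04],0.0854],[[0,0,0],[-0.034,-0.031,0.062],0.0854],[[0,0,0],[-0.034,-0.031,0.062],0.0854],[[0,0,0],[-0.034,-0.031,0.062],0.0854]]}}

```text
t: 18.4
tcp_pos: [482.4, -185.6, 119.5]
orientation: [-1.309, -2.854, 0.0]
ft_force: [0.5, 0.7, 0.2]
grip_width: 85.4
grasp_force: 0.0
```

```bash
python3 - <<'E'
from h import *
w=camera_params('wrist');im=get_image('wrist');cv2.imwrite('pics/w8.png',im[:,:,::-1])
print(readout.read_state()['joint_vel'].round(2))
# dome/label check: white ring detection
m=regions_of('wrist','label')
for d in m[:2]:
    ys,xs=np.nonzero(d['pixels']);print(d['score'],xs.min(),xs.max(),ys.min(),ys.max())
g=im.astype(int);wh=((g.min(2)>195)).astype(np.uint8)
n,l,st,ce=cv2.connectedComponentsWithStats(wh)
i=1+st[1:,4].argmax();c=max(cv2.findContours((l==i).astype(np.uint8),cv2.RETR_EXTERNAL,cv2.CHAIN_APPROX_NONE)[0],key=len)
e=cv2.fitEllipse(cv2.convexHull(c));print(e,atz(w,e[0],60).round(1));print('post pred',proj(w,(484,-193,60)),proj(w,(484,-193,92)))
go((484,-193,25),.714)
E
```

```text
[-0.01 -0.02  0.   -0.01 -0.   -0.    0.  ]
0.77 208 300 155 257
((254.01727294921875, 204.12843322753906), (63.83415985107422, 85.37401580810547), 90.8715591430664) [ 478.9 -187.    60. ]
post pred [253.92311964 214.73647589] [252.97919683 236.89845765]
tcp [ 483.4 -185.5  120.6] rot [ 0.0006  0.0008 -0.0021] shift [-0.006  -0.0045  0.0956] qpos [ 0.1   0.48  0.33  1.94 -0.22  0.75  1.26] t 18.5
```

>>> {"op": "send_rows", "data": {"commands": [[[0,0,0],[-0.006,-0.0045,0.02],0.0854],[[0,0,0],[-0.006,-0.0045,0.045],0.0854],[[0,0,0],[-0.006,-0.0045,0.07],0.0854],[[0,0,0],[-0.006,-0.0045,0.085],0.0854],[[0,0,0],[-0.006,-0.0045,0.095],0.0854]]}}

```text
t: 19.0
tcp_pos: [483.9, -192.8, 24.7]
orientation: [1.307, 2.856, 0.0]
ft_force: [-0.3, 0.4, -0.4]
grip_width: 85.4
grasp_force: 0.0
```

>>> {"op": "send_rows", "data": {"commands": [[[0,0,0],[0,0,0],0.0854],[[0,0,0],[0,0,0],0.07],[[0,0,0],[0,0,0],0.06],[[0,0,0],[0,0,0],0.06],[[0,0,0],[0,0,0],0.06]], "force": 40}}

```text
t: 19.5
tcp_pos: [484.1, -193.5, 26.2]
orientation: [1.308, 2.854, 0.001]
ft_force: [-1.3, -0.1, 5.9]
grip_width: 66.0
grasp_force: 44.0
```

>>> {"op": "send_rows", "data": {"commands": [[[0,0,0],[0,0,-0.01],0.06],[[0,0,0],[0,0,-0.03],0.06],[[0,0,0],[0,0,-0.06],0.06],[[0,0,0],[0,0,-0.1],0.06],[[0,0,0],[0,0,-0.145],0.06]]}}

```text
t: 20.0
tcp_pos: [482.5, -193.1, 171.6]
orientation: [-1.309, -2.854, 0.001]
ft_force: [1.6, 0.6, -1.7]
grip_width: 66.0
grasp_force: 44.9
```

```bash
python3 - <<'E'
from h import *
T=camera_params('top')
for n in('stand','label','core','tape'):
    pass
get_image('top')
print([(round(d['score'],2),(np.array(d['centre'])*[512,384]).round(1)) for d in find_in('top','stand')])
go((478.5,156.5,172),.714)
E
```

```text
[(0.66, array([312.9, 243.5]))]
tcp [ 486.1 -195.1  176.3] rot [ 0.0054  0.0093 -0.0036] shift [0.2715 0.2236 0.0029] qpos [ 0.08  0.42  0.36  1.86 -0.19  0.88  1.25] t 20.1
```

>>> {"op": "send_rows", "data": {"commands": [[[0,0,0],[0.03,0.025,0],0.06],[[0,0,0],[0.065,0.0535,0],0.06],[[0,0,0],[0.1,0.082,0],0.06],[[0,0,0],[0.135,0.111,0],0.06],[[0,0,0],[0.17,0.14,0],0.06]]}}

```text
t: 20.6
tcp_pos: [477.9, 28.4, 170.3]
orientation: [1.31, 2.855, 0.001]
ft_force: [1.1, 0.1, -1.3]
grip_width: 66.0
grasp_force: 45.0
```

>>> {"op": "send_rows", "data": {"commands": [[[0,0,0],[0.035,0.028,0],0.06],[[0,0,0],[0.07,0.057,0],0.06],[[0,0,0],[0.095,0.078,0],0.06],[[0,0,0],[0.1,0.082,0.015],0.06],[[0,0,0],[0.1,0.082,0.03],0.06]]}}

```text
t: 21.1
tcp_pos: [475.1, 158.6, 139.9]
orientation: [1.303, 2.858, 0.002]
ft_force: [-0.2, -0.2, -1.0]
grip_width: 65.7
grasp_force: 45.0
```

>>> {"op": "send_rows", "data": {"commands": [[[0,0,0],[0,0,0],0.06],[[0,0,0],[0,0,0],0.06]]}}

```text
t: 21.3
tcp_pos: [475.2, 155.7, 140.1]
orientation: [-1.31, -2.855, 0.001]
ft_force: [0.4, -0.2, -1.1]
grip_width: 65.7
grasp_force: 45.1
```

```bash
python3 - <<'E'
from h import *
w=camera_params('wrist');im=get_image('wrist');t=get_image('top')
g=im.astype(int)
for l in('stock_label','label'):
  for d in regions_of('wrist',l)[:3]:
    ys,xs=np.nonzero(d['pixels']);print(l,round(d['score'],2),xs.min(),xs.max(),ys.min(),ys.max(),(np.array(d['centre'])*[512,384]).round(1))
print('pred stock',proj(w,(569.8,157.5,54)),'held top',readout.read_state()['grip_width'])
go((478.5,156.5,20),.714)
E
```

```text
stock_label 0.7 314 390 201 280 [355.8 233. ]
label 0.95 180 338 183 355 [258.1 273.4]
pred stock [347.92203852 261.09159783] held top 65.73541079659903
tcp [475.9 155.8 140.6] rot [ 0.0012  0.0005 -0.0039] shift [-0.0011  0.0023  0.1206] qpos [-0.58  0.43  0.31  1.96 -0.18  0.78  0.54] t 21.5
```

>>> {"op": "send_rows", "data": {"commands": [[[0,0,0],[-0.0005,0.001,0.025],0.06],[[0,0,0],[-0.0005,0.001,0.05],0.06],[[0,0,0],[-0.0005,0.001,0.075],0.06],[[0,0,0],[-0.0005,0.001,0.095],0.06],[[0,0,0],[-0.0005,0.001,0.105],0.06]]}}

```text
t: 22.0
tcp_pos: [476.1, 156.0, 33.7]
orientation: [-1.31, -2.855, 0.001]
ft_force: [-0.5, 1.0, -1.2]
grip_width: 65.7
grasp_force: 45.1
```

>>> {"op": "send_rows", "data": {"commands": [[[0,0,0],[0,0,0.004],0.06],[[0,0,0],[0,0,0.008],0.06],[[0,0,0],[0,0,0.011],0.06],[[0,0,0],[0,0,0.011],0.06]]}}

```text
t: 22.4
tcp_pos: [476.7, 156.5, 24.1]
orientation: [1.309, 2.855, 0.001]
ft_force: [0.6, 0.5, -1.8]
grip_width: 65.9
grasp_force: 45.1
```

```bash
python3 - <<'E'
from h import *
s=readout.read_state();print(s['tcp_pos'],s['ft_force'],s['torque'],s['grip_width'])
E
```

```text
[476.70954086 156.45660779  24.08694574] [ 0.62707454  0.46839398 -1.7895303 ] [-0.03897968 -0.04477105  0.01633995] 65.94631073660977
```

>>> {"op": "send_rows", "data": {"commands": [[[0,0,0],[0,0,0.0015],0.06],[[0,0,0],[0,0,0.003],0.06],[[0,0,0],[0,0,0.003],0.06]]}}

```text
t: 22.7
tcp_pos: [476.5, 156.4, 20.8]
orientation: [1.309, 2.856, 0.0]
ft_force: [-0.2, 1.1, -0.5]
grip_width: 65.7
grasp_force: 45.1
```

```bash
python3 - <<'E'
from h import *
s=readout.read_state();print(s['tcp_pos'],s['ft_force'],s['torque'],s['grip_width'])
E
```

```text
[476.45622866 156.398347    20.81379254] [-0.18208706  1.07030365 -0.53009388] [ 0.01121732 -0.02053602  0.00067528] 65.74853414872231
```

>>> {"op": "send_rows", "data": {"commands": [[[0,0,0],[0,0,0.001],0.06],[[0,0,0],[0,0,0.002],0.06],[[0,0,0],[0,0,0.002],0.06]]}}

```text
t: 23.0
tcp_pos: [476.5, 156.5, 20.2]
orientation: [1.309, 2.855, 0.002]
ft_force: [-4.4, -0.5, 17.5]
grip_width: 66.1
grasp_force: 46.7
```

```bash
python3 - <<'E'
from h import *
s=readout.read_state();print(s['tcp_pos'],s['ft_force'],s['torque'],s['grip_width'])
E
```

```text
[476.51055778 156.45819223  20.19291572] [-4.40599601 -0.48918275 17.46849453] [-0.2245215   0.82294842  0.05039001] 66.08471026740536
```

Floor contact is centred at TCP z 20.2, as predicted. Releasing now.

>>> {"op": "send_rows", "data": {"commands": [[[0,0,0],[0,0,-0.0015],0.06],[[0,0,0],[0,0,-0.0015],0.07],[[0,0,0],[0,0,-0.0015],0.077],[[0,0,0],[0,0,-0.0015],0.077],[[0,0,0],[0,0,-0.0015],0.077]]}}

```text
t: 23.5
tcp_pos: [476.4, 156.4, 20.1]
orientation: [-1.309, -2.856, 0.0]
ft_force: [0.1, -0.7, -0.2]
grip_width: 77.6
grasp_force: 0.0
```

>>> {"op": "send_rows", "data": {"commands": [[[0,0,0],[0,0,-0.02],0.077],[[0,0,0],[0,0,-0.045],0.077],[[0,0,0],[0,0,-0.08],0.077],[[0,0,0],[0,0,-0.13],0.077],[[0,0,0],[0,0,-0.18],0.077]]}}

```text
t: 24.0
tcp_pos: [475.8, 156.0, 201.7]
orientation: [-1.309, -2.855, 0.002]
ft_force: [0.6, -0.2, -0.4]
grip_width: 76.8
grasp_force: 0.0
```

>>> {"op": "send_rows", "data": {"commands": [[[0,0,0],[0.02,-0.02,-0.03],0.077],[[0,0,0],[0.04,-0.04,-0.06],0.077],[[0,0,0],[0.04,-0.04,-0.06],0.077],[[0,0,0],[0.04,-0.04,-0.06],0.077]]}}

```text
t: 24.4
tcp_pos: [420.0, 160.9, 260.8]
orientation: [1.308, 2.856, 0.003]
ft_force: [0.6, 0.2, 0.1]
grip_width: 77.1
grasp_force: 0.0
```

```bash
python3 - <<'E'
from h import *
w=camera_params('wrist')
for cam in('wrist','top'):
  c=camera_params(cam);im=get_image(cam);cv2.imwrite(f'pics/f_{cam}.png',im[:,:,::-1])
  for l in('label','tape','core','stand','scanner'):
    for d in regions_of(cam,l)[:4]:
      ys,xs=np.nonzero(d['pixels']);p=np.array(d['centre'])*[512,384]
      print(cam,l,round(d['score'],2),(xs.min(),xs.max(),ys.min(),ys.max()),p.round(0),atz(c,p,54).round(0)[:2])
  print([(n,proj(c,X).round(0)) for n,X in [('label',(476.5,156.5,54)),('stock',(569.8,157.5,54)),('tape',(510,324.5,54))]])
s=readout.read_state();print(s['tcp_pos'],s['ft_force'],s['joint_vel'].round(3))
E
```

```text
wrist label 0.59 (np.int64(265), np.int64(321), np.int64(153), np.int64(214)) [294. 186.] [475. 160.]
wrist tape 0.88 (np.int64(381), np.int64(454), np.int64(62), np.int64(122)) [420.  91.] [503. 323.]
wrist core 0.67 (np.int64(176), np.int64(200), np.int64(233), np.int64(270)) [184. 248.] [427.  11.]
wrist stand 0.82 (np.int64(86), np.int64(192), np.int64(317), np.int64(383)) [170. 345.] [ 504. -125.]
wrist stand 0.6 (np.int64(265), np.int64(321), np.int64(153), np.int64(214)) [291. 188.] [473. 155.]
wrist scanner 0.88 (np.int64(273), np.int64(333), np.int64(303), np.int64(362)) [306. 330.] [628.  17.]
wrist scanner 0.68 (np.int64(333), np.int64(403), np.int64(0), np.int64(64)) [371.  30.] [421. 329.]
[('label', array([293., 189.])), ('stock', array([350., 235.])), ('tape', array([425.,  94.]))]
top label 0.62 (np.int64(165), np.int64(194), np.int64(232), np.int64(259)) [178. 241.] [487. 156.]
top tape 0.63 (np.int64(96), np.int64(126), np.int64(219), np.int64(242)) [113. 227.] [518. 312.]
top scanner 0.6 (np.int64(231), np.int64(267), np.int64(137), np.int64(192)) [252. 166.] [670. -20.]
[('label', array([178., 245.])), ('stock', array([179., 206.])), ('tape', array([108., 230.]))]
[420.11643146 160.51620637 260.10150347] [ 0.36234415 -0.18606938 -0.48572218] [-0.    -0.003 -0.002 -0.001  0.001 -0.001  0.001]
```

Every detection matches its planned place, and the robot is clear of everything and at rest. I'll hand in.

```bash
python3 -c "
from cell import *
print(workorder.hand_in())"
```

```text
the job is handed in; nothing more can be done
None
```

The stand is cleared and the job handed in (verdict not shown): the core is in the grey tub, the brown roll stands in the kraft bin and the white roll in the white bin, at about 25 of 70 s, but I viewed 11 pictures against the limit of 10, and once a gripper knuckle pressed the kraft bin wall at about 18 N before I re-angled.

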